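# Slide the brew scale home under the pour-over stand and tare it

## Robot

A 6-joint arm with a two-finger parallel gripper is mounted at the origin on a cart in front of the work surface, level with it; the furniture and walls round the work are solid. World frame = base frame: x ahead of the robot, y to its left, z up, the work surface at z = 0. Lengths are in m, angles in rad, forces in N, time in s.
With the tool pointing down it reaches from about 0.3 to 0.775 m from the base axis. Payload 14.6 kg.
Tool frame: the origin (TCP) lies between the finger pads; the fingertips stand ctrl.tip_extent ahead of it and the grasp point (between the pads) lies 3 mm ahead of it (ctrl.tip_extent is the distance from the TCP to the fingertips, in m); z points along the fingers, y is the line along which they close (so a half turn about z gives the same grasp; the last joint's range is limited). The gripper opens to 94 mm and grips with 3 to 60 N. Pads are 16 mm wide; open, the fingers measure 119 mm over their backs; the gripper's body (75 mm by 177 mm) begins 78 mm behind the grasp point.
Start: joints at [1.127, 0.3, 1.521, -0, 1.321, -0.067], TCP at [0.202, 0.511, 0.201] pointing down, gripper open.
Joint ranges: [-3.03, 3.03], [-0.79, 2.21], [0.23, 2.52], [-1.04, 4.18], [0, 3.07], [-2.55, 2.55]. Speed limits (rad/s): [2.22, 2.22, 2.57, 3.14, 3.14, 3.14].

## Interface

Orientations are given as [roll, pitch, yaw] about the fixed x, y, z axes, in that order (R = Rz(yaw) Ry(pitch) Rx(roll)).
In Python, from station import ctrl, cams gives the robot as it stands (ctrl), with the cameras (cams).
- The arm moves only by the shell command python3 shift.py FILE [OPENING] [FORCE], which reads ROWS from the file FILE. ROWS is one flat JSON list of numbers that holds 1 to 10 rows one after another, with no inner brackets; each row has 6 numbers: dx, dy, dz in shares of the most that a row can go, 1 being 50 mm, then a rotation vector rx, ry, rz in parts of the range, where 1.0 means 90 degrees; each row shifts and turns the commanded pose from where the row before left it, along the tool's axes as they then stand; what a row does not reach is not made up. A row lasts 1/10 s, in which the tool goes at most 0.05 m and 0.15 rad, less where a joint would pass 70% of its speed; a pose out of reach is approached as far as the arm can. OPENING is the finger opening in m, set as the command begins (- or left out keeps the last). The fingers move at their own pace and stop on an object; FORCE is the grip in N (left out, the last holds). Time passes only in rows, so rows that do not move let the fingers close. It prints the time, the measured TCP pose, the force, the opening and the grip force at its end. Input that does not fit is refused with a message, and nothing moves.
- ctrl.get_obs(): the state, without advancing time (a new reading comes with each control period).
- cams.camera(name): name is "scene" or "side" or "wrist"; returns a dict with "pixels" (480x640x3 uint8, blue, green, red), "fx", "fy", "cx", "cy" (pixels), "k1" (the pictures are not rectified: a ray, as slopes to the right and down, at radius r is drawn at 1 + k1 r^2 times it, then the intrinsics apply), "extrinsics" (4x4, takes a point from camera to world coordinates). Camera axes: x right, y up, looking along -z (the intrinsics and any distortion apply to the point x, -y, -z); pixel columns grow to the right and rows downward; lengths in m; the calibration is good to about 2 mm. A picture is of the moment at which its call begins. There is no depth.
- ctrl.hand_in(): hands the job in; it is judged then, once.
The state is a dict: "time_s": time; "qpos": joint angles; "joint_vel": joint speeds; "tau": joint torques, N m; "ee_pos": TCP position; "eef_rot": TCP orientation; "force": force on the tool from outside, world axes, zero at the start; "moment": the same for the moment, N m; "grip_width": finger opening in m; "grip_force": force on a finger pad.
Only numpy, scipy, OpenCV 4.12 (cv2) and the standard library are available. Lean on these libraries where they do the work, as an engineer would, in place of code of your own. Each camera call takes 0.05 s, during which the arm holds its last target. There are 200 camera calls.

## Task

Get the pour-over station ready: with your fingertips push the scale, with the grey carafe riding on it, along the bench between the brew stand's guides until it sits squarely against the two rubber stops at the back and the carafe stands under the dripper. Then gently press the scale's turquoise tare key fully down and let go. Nothing is to be lifted or gripped, do not touch the carafe, and leave the dripper on the stand, the dosing cup and the timer where they are.

Things in the scene. Friction and masses are not known exactly. Their poses are not given: they have to be found in the camera images.
- stand: Pour-over brew stand, fixed: two low black steel guides, a dark wooden beam with two rubber stops at the back, two steel posts and a dark wooden board overhead. Origin on the bench top where the scale's centre must come to rest; +x points into the bay (away from the robot), +y left. Board: underside 104 mm, top 116 mm high, x = -20 to +132 mm, y = +-58 mm, with a 64 mm hole.
- stand_mouth (a point): Middle of the bay's mouth on the bench top, at x = -18 mm in the stand's frame. The guides are slick (PTFE-coated), 20 mm high; the mouth is 178 mm wide at its tips and narrows to 145 mm between two round pins at x = +30 mm; behind them the guides run straight, 149 mm apart, to the beam. The two rubber stops (18 mm across, 90 mm apart, 12 mm above the bench) end at x = +94.5 mm.
- stand_drip (a point): Centre of the hole in the stand's top board, 36 mm behind the stand's origin (+x): the vertical line under the dripper on which the carafe must end.
- scale: Loose black coffee scale 138 x 190 x 26 mm, 0.37-0.6 kg. Origin: centre of underside. +y: the long way, from the display end (facing the robot) to the platform end, which enters the bay first; home, +y lies along the stand's +x and +x along the stand's -y. Contact: base x = +-68, y = +-94 mm, 17 mm high; platform to 26 mm, y = -38 to +90 mm. Slides under 3-12 N, carafe included.
- tare_top (a point): Centre of the top of the turquoise tare key on the scale's display strip, at x = -47, y = -80 mm in the scale's frame; the key measures 20 x 16 mm and its top stands 23.5 mm above the bench. Pressed straight down.
- tare (a joint): Travel of the tare key: 0 up, 0.003 m fully down; a spring returns it; about 3.5 N pushes it to the bottom.
- carafe: Grey round carafe, 110 mm across, 57 mm high, 0.22 to 0.4 kg, loose on the scale's platform, rim 83 mm above the bench. Origin in its underside, 18 mm from the round body's axis towards the handle, which points along its own +y (towards the robot's right), reaches 89 mm from the axis and stays above the scale's outline. Not to be touched.
- carafe_axis (a point): Centre of the round carafe body's underside. About 36 mm along the scale's +y from the scale's origin.
- dripper: Black cone dripper, 115 mm across with a handle to the right, 58 mm high, standing loose on the stand's top board (its top 174 mm above the bench). Leave alone.
- dosing_cup: Small steel dosing cup with ground coffee, 60 mm across, 48 mm high, right of the stand. Origin: centre of underside. Leave alone.
- timer: White brew timer lying flat left of the stand, 56 x 100 x 17 mm. Origin: centre of underside. Leave alone.

How it is judged:
By the outcome, as a careful person would: the job done as asked, in the order asked, and still so for the second after the job is handed in, with the robot touching nothing.
It also fails if it takes over 72 s, if anything falls off the work surface, if the arm or the gripper's body presses on something with over 40 N, if the wrist force passes 120 N, or if a joint passes its speed limit or range.

## Working session

There is one attempt and no reset: what is moved stays moved. The work goes in short steps, Python scripts to look and compute and a shell command to move; the robot and the scene stay as the last step left them, time stands still between calls to the robot, and variables do not carry over. Pictures are saved under pics/ and viewed, at most 10 in all, crops included, and the job is handed in when it is done.

```bash
ls; mkdir -p pics
python3 - <<'E'
from station import ctrl, cams
import cv2,numpy as np
o=ctrl.get_obs();print(o['time_s'],o['ee_pos'],o['eef_rot'],ctrl.tip_extent,o['grip_width'])
for n in("scene","side"):
    c=cams.camera(n);cv2.imwrite(f"pics/{n}0.png",c["pixels"]);np.save(f"pics/{n}0.npy",{k:c[k] for k in c if k!="pixels"},allow_pickle=True)
    print(n,c["fx"],c["cx"],c["cy"],c["k1"],np.round(c["extrinsics"],3).tolist())
E
```

```text
pics
shift.py
station.py
0.0 [0.20226315 0.5111527  0.20005049] [-3.14038136e+00 -5.87274893e-05  2.76479380e+00] 0.022 0.09423227216362172
scene 618.447848082132 323.7916292128106 242.51479008714873 -0.0892632500628693 [[0.745, 0.329, -0.58, 0.037], [-0.666, 0.401, -0.629, -0.579], [0.026, 0.855, 0.518, 0.633], [0.0, 0.0, 0.0, 1.0]]
side 520.5046215329356 324.3489696763973 240.95646293149883 -0.13610513684875547 [[-0.933, 0.205, -0.294, 0.373], [-0.359, -0.549, 0.755, 0.691], [-0.007, 0.811, 0.586, 0.579], [0.0, 0.0, 0.0, 1.0]]
```

View pics/scene0.png

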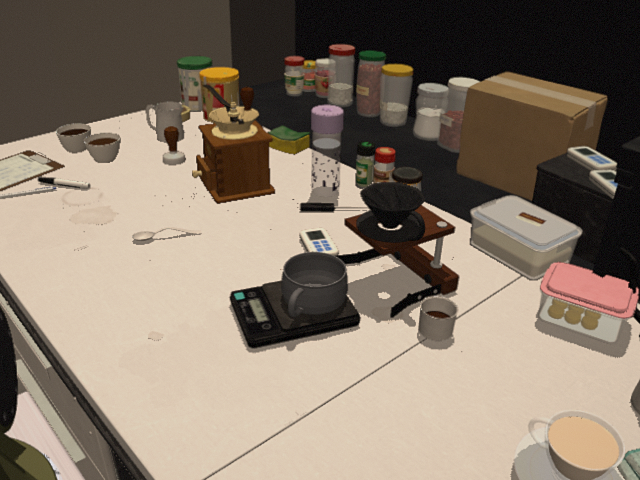

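View pics/side0.png

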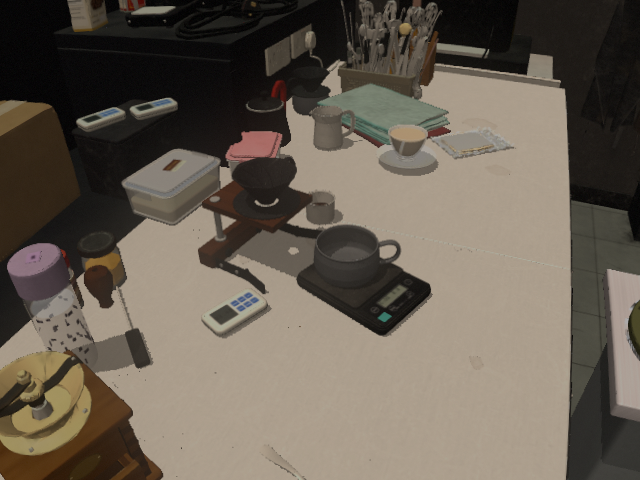

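The scene view shows the scale at about (295,310), with its tare key at (239,296), and the stand's board at (400,225). The side view shows the scale at (365,290), the key at (385,316) and the board at (255,203). I'll enlarge both.

Run:
```python
import cv2
for n,x,y,w,h in(("scene",220,170,260,190),("side",190,150,250,190)):
    i=cv2.imread(f"pics/{n}0.png")[y:y+h,x:x+w]
    i=cv2.resize(i,None,fx=3,fy=3,interpolation=cv2.INTER_CUBIC)
    i=cv2.convertScaleAbs(255*(i/255.)**.6)
    cv2.imwrite(f"pics/{n}0c.png",i)
```

```text
(no output)
```

View pics/scene0c.png

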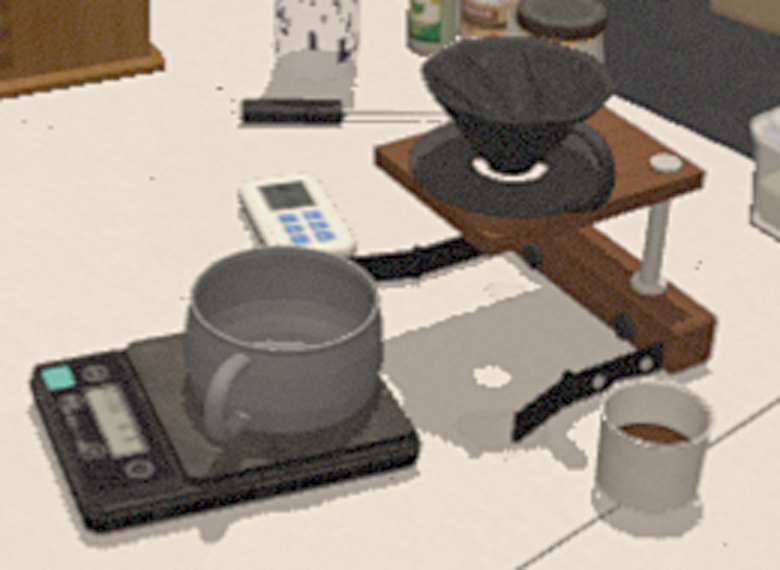

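View pics/side0c.png

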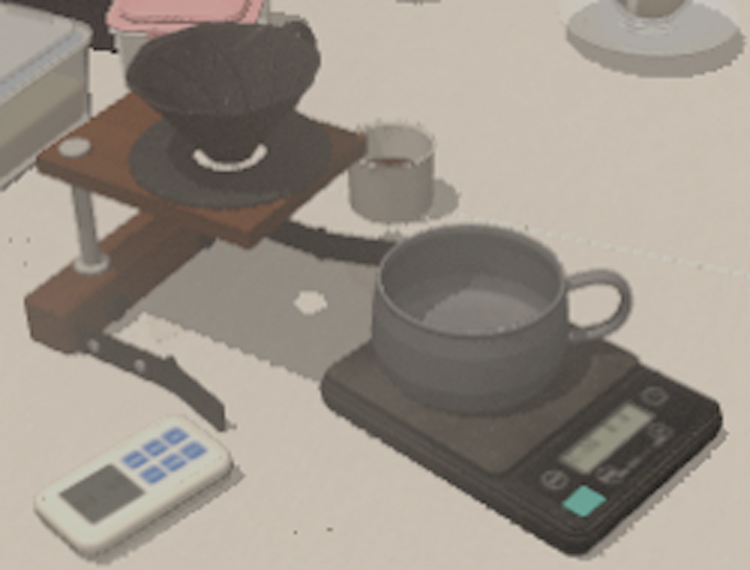

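Both crops are clear. Scene crop:
- key (59,377)
- board top corners (375,152), (497,233), (704,173)
- stops (531,257), (624,326)

Side crop:
- key (584,501)
- board corners (38,160), (247,232), (368,140)

Next I'll fit the planar poses.

```bash
cat > h.py <<'E'
import numpy as np,cv2
from scipy.optimize import least_squares
OFF={"scene":(220,170),"side":(190,150)}
def load(n): return np.load(f"pics/{n}.npy",allow_pickle=True).item()
def bp(c,uv,z):
    K=np.array([[c["fx"],0,c["cx"]],[0,c["fy"],c["cy"]],[0,0,1]])
    p=cv2.undistortPoints(np.array([[uv]],float),K,np.array([c["k1"],0,0,0,0]))[0,0]
    E=np.array(c["extrinsics"]);d=E[:3,:3]@[p[0],-p[1],-1];o=E[:3,3]
    return (o+d*(z-o[2])/d[2])[:2]
def fit(P,g):  # P: list of (name, modelxy, worldxy)
    f=lambda q:np.concatenate([(q[:2]+np.array([[np.cos(q[2]),-np.sin(q[2])],[np.sin(q[2]),np.cos(q[2])]])@m-w) for _,m,w in P])
    s=least_squares(f,g,loss="soft_l1",f_scale=.003);return s.x,f(s.x).reshape(-1,2)
E
python3 - <<'E'
from h import *
C={n:load(n+"0") for n in("scene","side")}
def W(n,u,v,z): return bp(C[n],(OFF[n][0]+u/3,OFF[n][1]+v/3),z)
st=[("scene",375,152,.116,-20,58),("scene",497,233,.116,-20,-58),("scene",704,173,.116,132,-58),
("side",38,160,.116,132,58),("side",247,232,.116,-20,58),("side",368,140,.116,-20,-58),
("scene",531,257,.012,94.5,45),("scene",624,326,.012,94.5,-45),("scene",518,440,0,-18,-89),("side",224,428,0,-18,89)]
sc=[("scene",59,377,.0235,-47,-80),("side",584,501,.0235,-47,-80),("scene",94,533,0,69,-95),("scene",418,465,0,69,95),
("side",575,555,0,-69,-95),("side",322,398,0,-69,95),("side",720,430,0,69,-95)]
for nm,L,g in(("stand",st,[.6,.1,0]),("scale",sc,[.5,0,-1.5])):
    P=[(a,np.array([x,y])/1e3,W(a,u,v,z)) for a,u,v,z,x,y in L]
    q,r=fit(P,g);print(nm,q.round(4))
    for l,p,e in zip(L,P,r):print(l[0],l[4:],p[2].round(4),(e*1e3).round(1))
a,b=W("scene",120,527,0),W("scene",400,468,0);print("long edge yaw R",np.arctan2(*(b-a)[::-1]),a,b)
a,b=W("side",550,543,0),W("side",360,424,0);print("long edge yaw L",np.arctan2(*(b-a)[::-1]),a,b)
for z,l in((0.083,"rim"),):
  print("carafe rim",[W("scene",u,v,z).round(4).tolist() for u,v in((189,290),(382,300),(283,247),(285,347))],[W("side",u,v,z).round(4).tolist() for u,v in((373,285),(567,285),(468,225),(468,332))])
E
```

```text
stand [ 0.7058  0.0263 -0.1747]
scene (-20, 58) [0.6929 0.0803] [3.3 6.6]
scene (-20, -58) [ 0.6824 -0.0254] [-6.4 -1.9]
scene (132, -58) [ 0.8219 -0.056 ] [3.8 2.3]
side (132, 58) [0.8402 0.0644] [ 5.7 -3.9]
side (-20, 58) [0.6963 0.0885] [-0.1 -1.6]
side (-20, -58) [ 0.6718 -0.0206] [ 4.2 -6.7]
scene (94.5, 45) [0.8079 0.0523] [-1.2  1.9]
scene (94.5, -45) [ 0.7939 -0.0355] [-2.8  1.1]
scene (-18, -89) [ 0.6763 -0.0597] [-3.7  1.5]
side (-18, 89) [0.7051 0.1176] [-1.6 -0.5]
scale [ 0.5561  0.0517 -1.9484]
scene (-47, -80) [0.4982 0.1234] [0.9 1.4]
side (-47, -80) [0.496  0.1269] [ 3.1 -2. ]
scene (69, -95) [0.4513 0.0279] [-8.9 -5.4]
scene (69, 95) [ 0.6184 -0.0395] [ 0.6 -7.9]
side (-69, -95) [0.4948 0.1425] [-1.5  8.4]
side (-69, 95) [0.6641 0.0745] [5.8 6.3]
side (69, -95) [0.4451 0.0223] [-2.8  0.3]
long edge yaw R -0.38245472625963245 [0.46433046 0.02314911] [ 0.60908536 -0.03508027]
long edge yaw L -0.3856213784488908 [0.50915058 0.13875375] [0.63528577 0.08754973]
carafe rim [[0.5524, 0.0752], [0.6258, 0.0021], [0.6199, 0.0759], [0.5573, 0.0024]] [[0.6339, 0.0675], [0.5364, 0.0311], [0.6049, -0.0046], [0.5727, 0.0884]]
```

Careful with the scale: shifts go in shares of 50 mm and turns go in shares of 90 degrees. That gives: -0.038 m is -0.76, -0.0296 m is -0.592.

```bash
echo '[-0.76,-0.592,0,0,0,0,-0.76,-0.592,0,0,0,0,-0.76,-0.592,0,0,0,0,-0.76,-0.592,0,0,0,0,-0.76,-0.592,0,0,0,0,-0.76,-0.592,0,0,0,0,-0.76,-0.592,0,0,0,0,-0.76,-0.592,0,0,0,0,-0.76,-0.592,0,0,0,0,-0.76,-0.592,0,0,0,0]' > next.json && python3 shift.py next.json 0.094
echo '[0,0,0,0,0,0,0,0,0.6,0,0,0,0,0,0.6,0,0,0,0,0,0.4,0,0,0,0,0,0,0,0,0,0,0,0,0,0,0]' > next.json && python3 shift.py next.json
```

```text
time_s: 1.1
ee_pos: [0.4473, 0.0944, 0.2006]
eef_rot: [3.142, -0.0, 2.765]
force: [0.3, 1.9, -0.3]
grip_width: 0.0939
grip_force: 0.0
time_s: 1.7
ee_pos: [0.4468, 0.0967, 0.1212]
eef_rot: [-3.142, -0.0, 2.765]
force: [-0.6, 0.8, -0.7]
grip_width: 0.094
grip_force: 0.0
```

In the tool's units: 0.03 m is 0.6, 0.02 m is 0.4.

```bash
echo '[0,0,0.6,0,0,0,0,0,0.6,0,0,0,0,0,0.4,0,0,0,0,0,0.2,0,0,0,0,0,0,0,0,0,0,0,0,0,0,0]' > next.json && python3 shift.py next.json
python3 - <<'E'
from station import ctrl, cams
import cv2,numpy as np
c=cams.camera("side");i=c["pixels"][150:350,230:480]
i=cv2.resize(i,None,fx=3,fy=3,interpolation=cv2.INTER_CUBIC)
cv2.imwrite("pics/side1c.png",cv2.convertScaleAbs(255*(i/255.)**.6))
E
```

```text
time_s: 2.3
ee_pos: [0.4476, 0.0965, 0.0319]
eef_rot: [3.141, 0.001, 2.765]
force: [0.1, -0.2, 0.2]
grip_width: 0.0942
grip_force: 0.0
```

View pics/side1c.png

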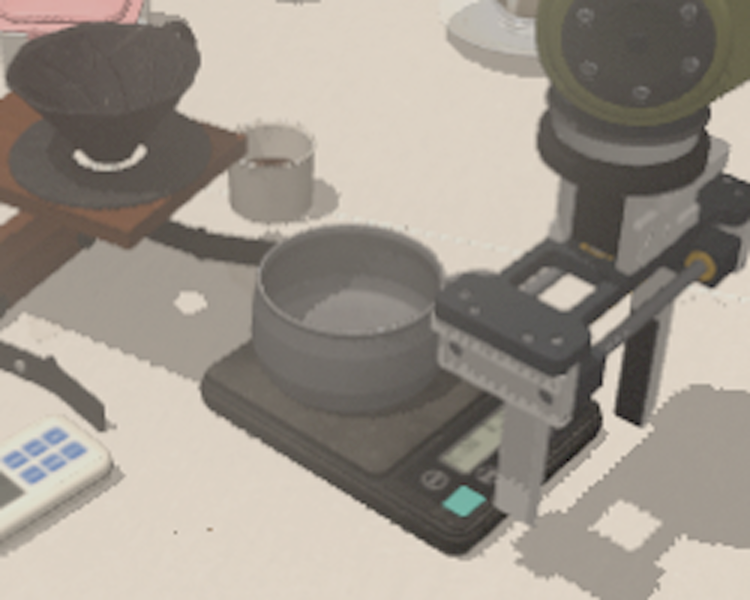

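The fingers stand just behind the scale's display end, with the left fingertip at (520,515) and the key at (465,500). The carafe and its handle are clear. Next I make contact.

In the tool's units: -0.003 m is -0.06.

```bash
echo '[-0.06,0,0,0,0,0,-0.06,0,0,0,0,0,-0.06,0,0,0,0,0,-0.06,0,0,0,0,0,-0.06,0,0,0,0,0,0,0,0,0,0,0]' > next.json && python3 shift.py next.json;echo '[-0.06,0,0,0,0,0,-0.06,0,0,0,0,0,0,0,0,0,0,0]' > next.json && python3 shift.py next.json
```

```text
time_s: 2.95
ee_pos: [0.4611, 0.0907, 0.0306]
eef_rot: [3.142, 0.0, 2.765]
force: [-0.5, -0.3, 0.2]
grip_width: 0.0938
grip_force: 0.0
time_s: 3.25
ee_pos: [0.4666, 0.0885, 0.0306]
eef_rot: [3.142, 0.0, 2.765]
force: [-0.2, 0.7, -0.4]
grip_width: 0.0938
grip_force: 0.0
```

In the tool's units: -0.003 m is -0.06, -0.002 m is -0.04.

```bash
echo '[-0.06,0,0,0,0,0,-0.06,0,0,0,0,0,-0.04,0,0,0,0,0]' > next.json && python3 shift.py next.json; echo '[-0.06,-0.028,0,0,0,-0.01,-0.06,-0.028,0,0,0,-0.01,-0.06,-0.028,0,0,0,-0.01,-0.06,-0.028,0,0,0,-0.01]' > next.json && python3 shift.py next.json
```

```text
time_s: 3.55
ee_pos: [0.474, 0.0856, 0.0306]
eef_rot: [3.142, 0.0, 2.765]
force: [-1.0, -0.1, 0.5]
grip_width: 0.0938
grip_force: 0.0
time_s: 3.95
ee_pos: [0.4833, 0.076, 0.0306]
eef_rot: [-3.142, -0.0, 2.829]
force: [0.1, -0.6, 0.8]
grip_width: 0.0942
grip_force: 0.0
```

No contact force yet, so I'll look.

Run:
```python
from station import ctrl, cams
import cv2,numpy as np
print(ctrl.get_obs()["force"])
c=cams.camera("side");i=c["pixels"][200:350,230:430]
a=cv2.resize(i,None,fx=2,fy=2,interpolation=cv2.INTER_CUBIC)
c=cams.camera("scene");i=c["pixels"][220:370,200:400]
b=cv2.resize(i,None,fx=2,fy=2,interpolation=cv2.INTER_CUBIC)
i=np.hstack([a,b])
cv2.imwrite("pics/two2.png",cv2.convertScaleAbs(255*(i/255.)**.6))
```

```text
[ 0.14047157 -0.58503063  0.77634224]
```

View pics/two2.png

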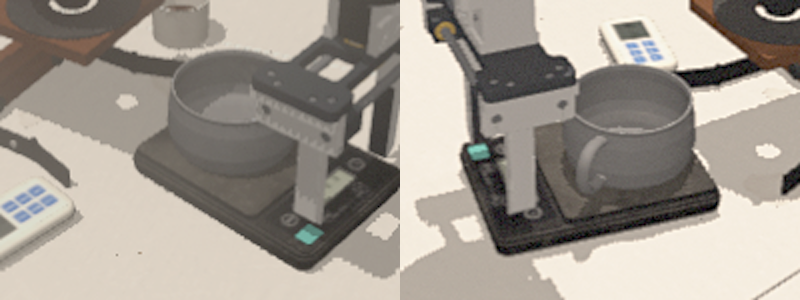

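```bash
cat >> h.py <<'E'
def proj(c,P):
    E=np.array(c["extrinsics"]);p=E[:3,:3].T@(np.array(P)-E[:3,3]);x,y=p[0]/-p[2],-p[1]/-p[2]
    f=1+c["k1"]*(x*x+y*y);return np.array([c["cx"]+c["fx"]*x*f,c["cy"]+c["fy"]*y*f])
E
python3 - <<'E'
from h import *
from station import ctrl, cams
o=ctrl.get_obs();p=o["ee_pos"];yw=o["eef_rot"][2];print(p,yw,o["force"],ctrl.tip_extent)
y=np.array([np.sin(yw),-np.cos(yw),0])
for z in(0.0086,.02,.03,.04):
  for n,s in(("side",1),("scene",-1)):
    q=p+s*.053*y;q[2]=z;print(z,n,proj(load(n+"0"),q).round(1))
c=load("scene0");k=load("side0")
print("key now",bp(c,(200+80/2,220+152/2),.0235),bp(k,(230+309/2,200+234/2),.0235))
print("corner NR z0",bp(c,(200+100/2,220+256/2),.0),"NL side",bp(k,(230+303/2,200+270/2),0))
E
```

```text
[0.48334431 0.07598028 0.0306489 ] 2.828093675860036 [ 0.2132579  -0.0361834   0.22853348] 0.022
0.0086 side [381.8 323.2]
0.0086 scene [260.3 339.9]
0.02 side [382.3 317.9]
0.02 scene [260.1 334.2]
0.03 side [382.7 313.1]
0.03 scene [259.9 329.1]
0.04 side [383.1 308.3]
0.04 scene [259.7 324. ]
key now [0.49810896 0.12231853] [0.4962482  0.12698379]
corner NR z0 [0.44923178 0.02861433] NL side [0.49499358 0.14255889]
```

The fingertips ride about 25 mm higher than tip_extent says when the gripper is open. They passed over the scale, which hasn't moved. I'll back off, part-close the fingers and check the tip height.

In the tool's units: 0.009 m is 0.18, 0.006 m is 0.12, 0.0126 rad / 1.5708 = 0.008.

```bash
echo '[0.18,0.012,-0.06,0,0,0.008,0.18,0.012,-0.04,0,0,0.008,0.18,0.012,0,0,0,0.008,0.18,0.012,0,0,0,0.008,0.12,0.012,0,0,0,0.008,0,0,0,0,0,0,0,0,0,0,0,0,0,0,0,0,0,0]' > next.json && python3 shift.py next.json 0.06
python3 - <<'E'
from h import *
from station import ctrl, cams
o=ctrl.get_obs();p=o["ee_pos"];yw=o["eef_rot"][2];w=o["grip_width"]
y=np.array([np.sin(yw),-np.cos(yw),0])
print("side handle",bp(load("side0"),(190+628/3,150+295/3),.06),"scene handle",bp(load("scene0"),(220+222/3,170+400/3),.05))
I=[]
for n,s in(("side",1),("scene",-1)):
  c=cams.camera(n);im=c["pixels"].copy()
  for z in(.035,.025,.015,.005):
    q=p+s*(w/2+.006)*y;q[2]=z;u=proj(c,q);print(n,z,u.round(1))
  u=u.astype(int)
  I.append(cv2.resize(im[u[1]-70:u[1]+30,u[0]-60:u[0]+70],None,fx=3,fy=3,interpolation=cv2.INTER_CUBIC));print("crop origin",u-[60,70])
cv2.imwrite("pics/tips3.png",cv2.convertScaleAbs(255*(np.hstack(I)/255.)**.6))
E
```

```text
time_s: 4.85
ee_pos: [0.4447, 0.0929, 0.0357]
eef_rot: [3.142, 0.0, 2.765]
force: [-1.2, 0.6, -0.4]
grip_width: 0.0599
grip_force: 0.0
side handle [ 0.50937017 -0.00237584] scene handle [0.53170202 0.02218323]
side 0.035 [409.9 317.4]
side 0.025 [409.2 322.2]
side 0.015 [408.6 326.9]
side 0.005 [408.  331.5]
crop origin [348 261]
scene 0.035 [227.7 325.1]
scene 0.025 [228.1 330.2]
scene 0.015 [228.5 335.3]
scene 0.005 [228.8 340.2]
crop origin [168 270]
```

View pics/tips3.png

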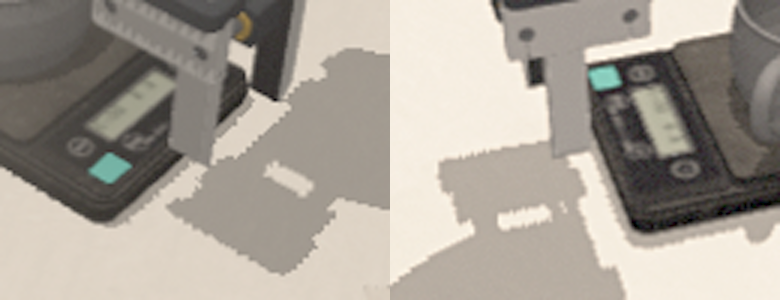

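Both views put the tips at about z=0.04, 5 mm above the TCP reading, so I'll work from the observed tip height. I'll lower about 30 mm and watch the force.

In the tool's units: 0.008 m is 0.16, 0.007 m is 0.14.

```bash
echo '[0,0,0.16,0,0,0,0,0,0.14,0,0,0,0,0,0.1,0,0,0,0,0,0.06,0,0,0,0,0,0,0,0,0]' > next.json && python3 shift.py next.json 0.094; echo '[0,0,0.06,0,0,0,0,0,0.04,0,0,0,0,0,0.04,0,0,0,0,0,0,0,0,0]' > next.json && python3 shift.py next.json
```

```text
time_s: 5.45
ee_pos: [0.4442, 0.093, 0.0121]
eef_rot: [-3.141, -0.001, 2.765]
force: [-1.0, 0.5, -0.2]
grip_width: 0.0936
grip_force: 0.0
time_s: 5.85
ee_pos: [0.4443, 0.093, 0.0054]
eef_rot: [-3.141, -0.0, 2.765]
force: [-0.2, 0.9, -0.3]
grip_width: 0.094
grip_force: 0.0
```

In the tool's units: -0.003 m is -0.06.

```bash
echo '[-0.06,0,0,0,0,0,-0.06,0,0,0,0,0,-0.06,0,0,0,0,0,-0.06,0,0,0,0,0]' > next.json && python3 shift.py next.json;echo '[-0.04,0,0,0,0,0,-0.04,0,0,0,0,0]' > next.json && python3 shift.py next.json;echo '[-0.04,0,0,0,0,0,-0.04,0,0,0,0,0]' > next.json && python3 shift.py next.json
```

```text
time_s: 6.25
ee_pos: [0.4559, 0.0885, 0.0057]
eef_rot: [3.142, 0.0, 2.765]
force: [-0.2, -0.9, -0.5]
grip_width: 0.0941
grip_force: 0.0
time_s: 6.45
ee_pos: [0.4587, 0.0873, 0.0056]
eef_rot: [-3.141, -0.002, 2.765]
force: [-6.6, 3.7, 6.4]
grip_width: 0.0943
grip_force: 4.0
time_s: 6.65
ee_pos: [0.4623, 0.0858, 0.0055]
eef_rot: [-3.141, -0.002, 2.765]
force: [-7.3, 2.9, 5.8]
grip_width: 0.0939
grip_force: 3.9
```

Contact came where predicted. Now push forward while turning the scale into line with the stand.

In the tool's units: -0.003 m is -0.06, -0.0014 m is -0.028, -0.0157 rad / 1.5708 = -0.01.

```bash
echo '[-0.06,-0.028,0,0,0,-0.01,-0.06,-0.028,0,0,0,-0.01,-0.06,-0.028,0,0,0,-0.01,-0.06,-0.028,0,0,0,-0.01,-0.06,-0.028,0,0,0,-0.01,-0.06,-0.028,0,0,0,-0.01,-0.06,-0.028,0,0,0,-0.01]' > next.json && python3 shift.py next.json; echo '[-0.06,-0.028,0,0,0,-0.01,-0.06,-0.028,0,0,0,-0.01,-0.06,-0.028,0,0,0,-0.01,-0.06,-0.028,0,0,0,-0.01,-0.06,-0.028,0,0,0,-0.01,-0.06,-0.028,0,0,0,-0.01,-0.06,-0.028,0,0,0,-0.01]' > next.json && python3 shift.py next.json
python3 - <<'E'
from station import ctrl, cams
import cv2,numpy as np
I=[]
for n,x,y in(("side",190,150),("scene",220,170)):
  i=cams.camera(n)["pixels"][y:y+200,x:x+200]
  I.append(cv2.resize(i,None,fx=2,fy=2,interpolation=cv2.INTER_CUBIC))
cv2.imwrite("pics/p4.png",cv2.convertScaleAbs(255*(np.hstack(I)/255.)**.6))
E
```

```text
time_s: 7.35
ee_pos: [0.4788, 0.0696, 0.0055]
eef_rot: [-3.141, -0.003, 2.875]
force: [-6.6, 1.5, 5.7]
grip_width: 0.0938
grip_force: 3.8
time_s: 8.05
ee_pos: [0.4972, 0.0554, 0.0055]
eef_rot: [-3.141, -0.003, 2.985]
force: [-7.0, 1.3, 6.2]
grip_width: 0.0941
grip_force: 3.8
```

View pics/p4.png

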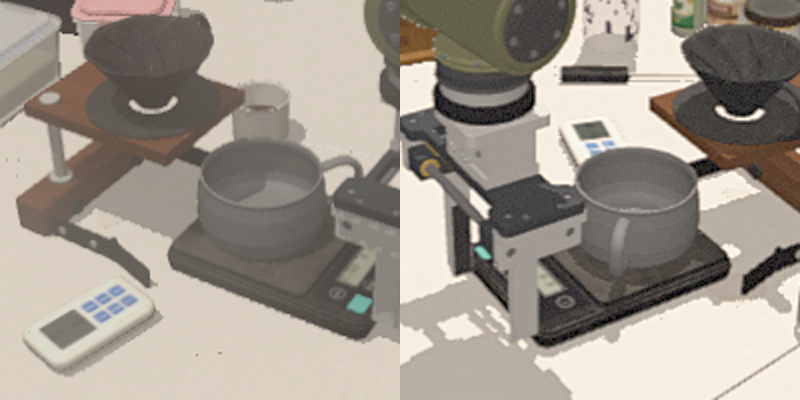

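In the side half the key is at (360,303) and the left base edge runs (180,268)–(340,333). In the scene half the key is at (83,253) and the right base edge runs (150,340)–(320,278).

Run:
```python
from h import *
C={n:load(n+"0") for n in("scene","side")}
W=lambda n,u,v,z:bp(C[n],(OFF[n][0]+u/2,OFF[n][1]+v/2),z)
print("key",W("side",360,303,.0235),W("scene",83,253,.0235))
for n,a,b in(("side",(340,333),(180,268)),("scene",(150,340),(320,278))):
  a,b=W(n,*a,0),W(n,*b,0);print(n,np.arctan2(*(b-a)[::-1]),a,b)
print("corners",W("side",168,258,0),W("scene",330,278,0))
a=-.163;R=np.array([[np.cos(a),-np.sin(a)],[np.sin(a),np.cos(a)]])
for p in((W("side",360,303,.0235)+W("scene",83,253,.0235))/2,np.array([.4972,.0554])):print("in stand",R.T@(p-[.708,.025]))
```

```text
key [0.52716777 0.10133631] [0.52471515 0.09848432]
side -0.1777373999079746 [0.53822117 0.11552564] [0.69042816 0.08818424]
scene -0.18637300140672922 [ 0.51449308 -0.00116507] [ 0.67530307 -0.03148761]
corners [0.70576537 0.07980088] [ 0.68180652 -0.03695231]
in stand [-0.19180171  0.04437307]
in stand [-0.21293911 -0.0042114 ]
```

The scale is aligned and centred at about stand (-112,-3) mm. Push straight in.

In the tool's units: -0.004 m is -0.08, 0.0002 m is 0.004.

```bash
echo '[-0.08,0.004,0,0,0,0,-0.08,0.004,0,0,0,0,-0.08,0.004,0,0,0,0,-0.08,0.004,0,0,0,0,-0.08,0.004,0,0,0,0,-0.08,0.004,0,0,0,0,-0.08,0.004,0,0,0,0]' > next.json && python3 shift.py next.json; echo '[-0.08,0.004,0,0,0,0,-0.08,0.004,0,0,0,0,-0.08,0.004,0,0,0,0,-0.08,0.004,0,0,0,0,-0.08,0.004,0,0,0,0,-0.08,0.004,0,0,0,0]' > next.json && python3 shift.py next.json; echo '[-0.08,0,0,0,0,0,-0.08,0,0,0,0,0,-0.08,0,0,0,0,0,-0.08,0,0,0,0,0,-0.08,0,0,0,0,0]' > next.json && python3 shift.py next.json
```

```text
time_s: 8.85
ee_pos: [0.5253, 0.0525, 0.0054]
eef_rot: [-3.141, -0.002, 2.984]
force: [-6.5, 2.0, 4.1]
grip_width: 0.0939
grip_force: 3.2
time_s: 9.45
ee_pos: [0.5492, 0.0499, 0.0054]
eef_rot: [-3.141, -0.002, 2.984]
force: [-5.9, 0.6, 4.1]
grip_width: 0.094
grip_force: 3.2
time_s: 9.95
ee_pos: [0.569, 0.0468, 0.0054]
eef_rot: [-3.141, -0.002, 2.984]
force: [-6.2, 1.2, 3.5]
grip_width: 0.0942
grip_force: 3.2
```

In the tool's units: -0.004 m is -0.08.

```bash
echo '[-0.08,0,0,0,0,0,-0.08,0,0,0,0,0,-0.08,0,0,0,0,0,-0.08,0,0,0,0,0,-0.08,0,0,0,0,0]' > next.json && python3 shift.py next.json; echo '[-0.06,0,0,0,0,0,-0.06,0,0,0,0,0,-0.06,0,0,0,0,0]' > next.json && python3 shift.py next.json; echo '[-0.04,0,0,0,0,0,-0.04,0,0,0,0,0]' > next.json && python3 shift.py next.json; echo '[-0.02,0,0,0,0,0,-0.02,0,0,0,0,0,-0.02,0,0,0,0,0]' > next.json && python3 shift.py next.json
```

```text
time_s: 10.45
ee_pos: [0.5888, 0.0437, 0.0054]
eef_rot: [-3.141, -0.002, 2.984]
force: [-6.1, 2.0, 4.5]
grip_width: 0.094
grip_force: 3.2
time_s: 10.75
ee_pos: [0.5976, 0.0423, 0.0054]
eef_rot: [-3.141, -0.002, 2.984]
force: [-6.3, 1.1, 4.1]
grip_width: 0.0936
grip_force: 3.2
time_s: 10.95
ee_pos: [0.6015, 0.0417, 0.0054]
eef_rot: [-3.141, -0.002, 2.984]
force: [-8.7, 1.9, 4.5]
grip_width: 0.0939
grip_force: 4.7
time_s: 11.25
ee_pos: [0.6019, 0.0417, 0.0053]
eef_rot: [-3.141, -0.009, 2.984]
force: [-30.6, 4.0, 22.3]
grip_width: 0.094
grip_force: 15.3
```

Firm contact at 30 N. I'll back off and look.

In the tool's units: -0.03 m is -0.6, 0.02 m is 0.4.

```bash
python3 -c "
from station import ctrl, cams;print(ctrl.get_obs()['moment'])"; echo '[0.08,0,0,0,0,0,0.2,0,0,0,0,0,0.4,0,0,0,0,0,0.6,0,0,0,0,0,0.6,0,-0.6,0,0,0,0,0,-0.6,0,0,0,0,0,0,0,0,0]' > next.json && python3 shift.py next.json
python3 - <<'E'
from station import ctrl, cams
import cv2,numpy as np
I=[]
for n,x,y in(("side",190,150),("scene",260,170)):
  i=cams.camera(n)["pixels"][y:y+180,x:x+200 if n=="side" else x+200]
  I.append(cv2.resize(i,None,fx=2,fy=2,interpolation=cv2.INTER_CUBIC))
cv2.imwrite("pics/p5.png",cv2.convertScaleAbs(255*(np.hstack(I)/255.)**.5))
E
```

```text
[ 0.86016553  5.73335139 -0.06659   ]
time_s: 11.95
ee_pos: [0.5141, 0.056, 0.0694]
eef_rot: [3.14, 0.006, 2.985]
force: [-0.6, -0.6, 0.0]
grip_width: 0.0943
grip_force: 0.0
```

View pics/p5.png

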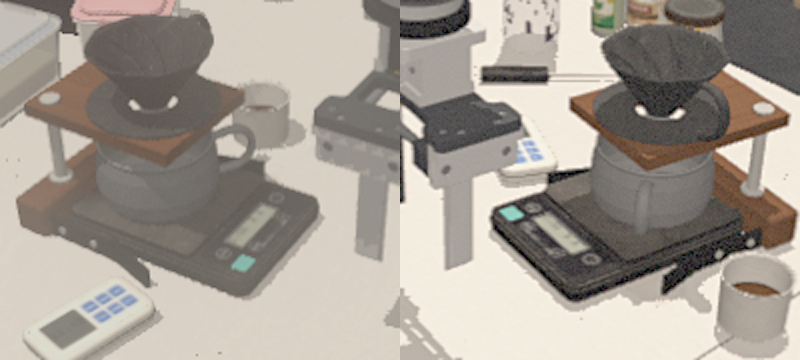

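It looks home: key at (243,263) in the side half and (112,213) in the scene half, scale between the guides, carafe under the dripper. To seat it on both stops I'll give a light central push with closed fingers, which lets it align itself, and compute the key position.

```bash
python3 - <<'E'
from h import *
S=load("side0");C=load("scene0")
k=[bp(S,(190+243/2,150+263/2),.0235),bp(C,(260+112/2,170+213/2),.0235)];print("key",k)
a,b=bp(S,(190+250/2,150+296/2),0),bp(S,(190+316/2,150+222/2),0);print("end edge",a,b,np.arctan2(*(a-b)[::-1])-np.pi/2)
a,b=bp(C,(260+97/2,170+230/2),0),bp(C,(260+170/2,170+298/2),0);print("end edge",a,b,np.arctan2(*(a-b)[::-1])-np.pi/2)
# from finger contact: face centre at tcp end
p=np.array([.6019,.0417]);h=-.16;x=np.array([np.cos(h),np.sin(h)]);y=np.array([-x[1],x[0]])
print("key from contact", p+x*(.0065+.015)+y*.047)
E
echo '[0,0,0.4,0,0,0,0,0,0.4,0,0,0,0,0,0.1,0,0,0,0,0,0,0,0,0,0,0,0,0,0,0]' > next.json && python3 shift.py next.json 0.0; echo '[0,0,0.1,0,0,0,0,0,0.08,0,0,0]' > next.json && python3 shift.py next.json;  echo '[0,0,0.06,0,0,0,0,0,0.06,0,0,0,0,0,0.06,0,0,0]' > next.json && python3 shift.py next.json
```

```text
key [array([0.63160749, 0.08856286]), array([0.63313249, 0.08506327])]
end edge [0.62125027 0.100028  ] [ 0.60242339 -0.01288008] -0.16522508329162333
end edge [0.62827475 0.09904774] [ 0.61128061 -0.0130931 ] -0.15039850044756764
key from contact [0.63061334 0.08467434]
time_s: 12.55
ee_pos: [0.5126, 0.0558, 0.0209]
eef_rot: [3.142, 0.0, 2.984]
force: [0.3, 0.1, 0.7]
grip_width: 0.0574
grip_force: 0.0
time_s: 12.75
ee_pos: [0.5126, 0.0558, 0.0118]
eef_rot: [3.141, 0.001, 2.984]
force: [0.0, 0.1, -0.0]
grip_width: 0.0413
grip_force: 0.0
time_s: 13.05
ee_pos: [0.5123, 0.0558, 0.0024]
eef_rot: [3.142, -0.0, 2.984]
force: [0.5, 0.4, -0.0]
grip_width: 0.0174
grip_force: 0.0
```

In the tool's units: -0.025 m is -0.5, -0.02 m is -0.4.

```bash
echo '[0,0,-0.04,0,0,0,0,0,0,0,0,0,0,0,0,0,0,0,-0.4,0,0,0,0,0,-0.5,0,0,0,0,0,-0.4,0,0,0,0,0,-0.2,0,0,0,0,0,-0.08,0,0,0,0,0,0,0,0,0,0,0]' > next.json && python3 shift.py next.json; echo '[-0.06,0,0,0,0,0,-0.04,0,0,0,0,0]' > next.json && python3 shift.py next.json; echo '[-0.04,0,0,0,0,0,-0.04,0,0,0,0,0]' > next.json && python3 shift.py next.json
```

```text
time_s: 13.95
ee_pos: [0.59, 0.0435, 0.0045]
eef_rot: [-3.142, -0.0, 2.984]
force: [-0.7, -0.6, 0.2]
grip_width: 0.0005
grip_force: 0.0
time_s: 14.15
ee_pos: [0.5951, 0.0428, 0.0048]
eef_rot: [-3.142, -0.0, 2.985]
force: [0.3, -0.2, 0.2]
grip_width: 0.0004
grip_force: 0.0
time_s: 14.35
ee_pos: [0.5993, 0.0421, 0.0047]
eef_rot: [-3.142, 0.0, 2.984]
force: [1.0, -0.1, -0.0]
grip_width: 0.0002
grip_force: 0.0
```

In the tool's units: -0.001 m is -0.02.

```bash
echo '[-0.02,0,0,0,0,0,-0.02,0,0,0,0,0]' > next.json && python3 shift.py next.json; echo '[-0.02,0,0,0,0,0,0,0,0,0,0,0]' > next.json && python3 shift.py next.json; echo '[-0.02,0,0,0,0,0,0,0,0,0,0,0]' > next.json && python3 shift.py next.json
```

```text
time_s: 14.55
ee_pos: [0.6013, 0.0417, 0.0046]
eef_rot: [-3.142, -0.0, 2.984]
force: [-0.2, 0.1, -0.8]
grip_width: 0.0003
grip_force: 0.0
time_s: 14.75
ee_pos: [0.6015, 0.0417, 0.0046]
eef_rot: [-3.141, -0.002, 2.984]
force: [-5.5, 1.5, 3.8]
grip_width: 0.0003
grip_force: 2.9
time_s: 14.95
ee_pos: [0.6016, 0.0417, 0.0046]
eef_rot: [-3.141, -0.004, 2.985]
force: [-12.5, 1.5, 8.8]
grip_width: 0.0002
grip_force: 6.4
```

In the tool's units: -0.025 m is -0.5, -0.02 m is -0.4.

```bash
echo '[-0.02,0,0,0,0,0,0,0,0,0,0,0,0.06,0,0,0,0,0,0.14,0,0,0,0,0,0.2,0,0,0,0,0,0,0,-0.4,0,0,0,0,0,-0.5,0,0,0,0,0,0,0,0,0]' > next.json && python3 shift.py next.json; echo '[-0.28,0.32,0,0,0,0,-0.28,0.32,0,0,0,0,-0.294,0.33,0,0,0,0,0,0,0,0,0,0,0,0,0,0,0,0]' > next.json && python3 shift.py next.json
```

```text
time_s: 15.75
ee_pos: [0.5858, 0.0444, 0.0528]
eef_rot: [3.141, 0.005, 2.984]
force: [-0.3, -1.0, -0.6]
grip_width: 0.0006
grip_force: 0.0
time_s: 16.25
ee_pos: [0.6336, 0.0855, 0.0487]
eef_rot: [-3.141, -0.001, 2.985]
force: [0.4, 0.9, -0.8]
grip_width: 0.0004
grip_force: 0.0
```

Careful with the scale: shifts go in shares of 50 mm and turns go in shares of 90 degrees. That gives: 0.01 m is 0.2, 0.0015 m is 0.03.

```bash
echo '[0.03,0,0.2,0,0,0,0,0,0.2,0,0,0,0,0,0,0,0,0,0,0,0,0,0,0]' > next.json && python3 shift.py next.json
python3 - <<'E'
from station import ctrl, cams
import cv2,numpy as np
I=[]
for n,x,y in(("side",250,200),("scene",270,210)):
  i=cams.camera(n)["pixels"][y:y+110,x:x+110]
  I.append(cv2.resize(i,None,fx=3.6,fy=3.6,interpolation=cv2.INTER_CUBIC))
cv2.imwrite("pics/p6.png",cv2.convertScaleAbs(255*(np.hstack(I)/255.)**.5))
E
```

```text
time_s: 16.65
ee_pos: [0.6324, 0.0856, 0.0292]
eef_rot: [-3.141, -0.001, 2.984]
force: [-0.3, 0.7, 0.8]
grip_width: 0.0004
grip_force: 0.0
```

View pics/p6.png

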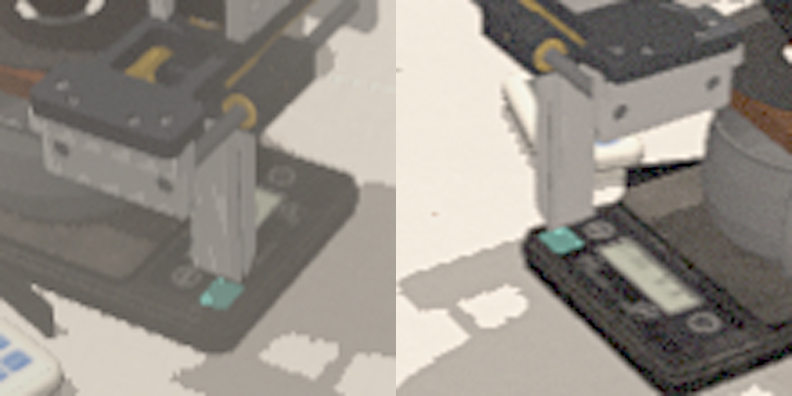

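The tips are centred over the key, about 10 mm above it: tip (222,275) over key (221,292) in the side half, and (566,222) over (561,241) in the scene half. Press gently.

In the tool's units: 0.002 m is 0.04, 0.001 m is 0.02.

```bash
echo '[0,0,0.04,0,0,0,0,0,0.04,0,0,0,0,0,0.02,0,0,0,0,0,0,0,0,0]' > next.json && python3 shift.py next.json; echo '[0,0,0.02,0,0,0,0,0,0.02,0,0,0,0,0,0.02,0,0,0,0,0,0,0,0,0]' > next.json && python3 shift.py next.json;echo '[0,0,0.02,0,0,0,0,0,0.02,0,0,0,0,0,0,0,0,0]' > next.json && python3 shift.py next.json
```

```text
time_s: 17.15
ee_pos: [0.6326, 0.0858, 0.0244]
eef_rot: [-3.142, -0.0, 2.984]
force: [0.1, 0.4, 0.7]
grip_width: 0.0003
grip_force: 0.0
time_s: 17.55
ee_pos: [0.6326, 0.0858, 0.0215]
eef_rot: [-3.142, -0.0, 2.984]
force: [-0.4, 0.8, -0.1]
grip_width: 0.0002
grip_force: 0.0
time_s: 17.85
ee_pos: [0.6326, 0.0858, 0.0195]
eef_rot: [-3.142, -0.0, 2.984]
force: [0.5, 0.1, -0.5]
grip_width: 0.0006
grip_force: 0.0
```

In the tool's units: 0.001 m is 0.02.

```bash
for i in 1 2 3 ; do echo '[0,0,0.02,0,0,0,0,0,0,0,0,0]' > next.json && python3 shift.py next.json | egrep 'ee_pos|force: \['; done
```

```text
ee_pos: [0.6328, 0.0858, 0.0187]
force: [0.3, -0.1, 1.9]
ee_pos: [0.6328, 0.0859, 0.0177]
force: [-0.5, 0.3, 2.1]
ee_pos: [0.6328, 0.0858, 0.0167]
force: [-0.6, 0.4, 2.2]
```

In the tool's units: 0.0007 m is 0.014.

```bash
for i in 1 2 ; do echo '[0,0,0.014,0,0,0,0,0,0,0,0,0]' > next.json && python3 shift.py next.json | egrep 'ee_pos|force: \['; done
```

```text
ee_pos: [0.6328, 0.0859, 0.0161]
force: [0.0, 0.2, 2.3]
ee_pos: [0.6329, 0.0858, 0.0159]
force: [-2.8, -0.7, 8.7]
```

The key has bottomed: force jumped to 8.7 N and motion stopped. Release, move clear and check that nothing shifted.

In the tool's units: 0.04 m is 0.8, -0.03 m is -0.6.

```bash
echo '[0,0,0,0,0,0,0,0,-0.06,0,0,0,0,0,-0.1,0,0,0,0,0,-0.2,0,0,0,0,0,-0.4,0,0,0,0.6,0,-0.4,0,0,0,0.8,0,-0.6,0,0,0,0.8,0,-0.6,0,0,0,0,0,0,0,0,0,0,0,0,0,0,0]' > next.json && python3 shift.py next.json
python3 - <<'E'
from station import ctrl, cams
from h import *
for n in("side","scene"):
  c=cams.camera(n);h=cv2.cvtColor(c["pixels"],cv2.COLOR_BGR2HSV);m=cv2.inRange(h,(78,100,90),(98,255,255))
  m[:200]=0;m[:,:240]=0;m[:,400:]=0
  k,_,s,ce=cv2.connectedComponentsWithStats(m);j=1+s[1:,4].argmax();print(n,ce[j],s[j],bp(c,ce[j],.0235))
E
```

```text
time_s: 19.85
ee_pos: [0.5243, 0.1032, 0.1345]
eef_rot: [3.141, 0.002, 2.985]
force: [0.5, -0.4, -0.7]
grip_width: 0.0001
grip_force: 0.0
side [311.         281.03846154] [306 278  11   7  52] [0.63282213 0.08776495]
scene [315.46938776 276.2244898 ] [310 273  12   7  49] [0.63297952 0.08629563]
```

```bash
python3 -c "
from station import ctrl, cams;print(ctrl.hand_in())"
```

```text
the job is handed in; nothing more can be done
None
```

I pushed the scale, carafe still on it, against the back stops, pressed the tare key fully down and released it, and handed the job in at about 20 s; the cameras showed the carafe under the dripper and the scale unmoved by the press, but no verdict was returned.

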